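Empty the gate tray into the catch tray

ROBOT

A 6-joint arm with a two-finger parallel gripper is mounted at the origin on a cart in front of the work surface, level with it; the furniture and walls round the work are solid. World frame = base frame: x ahead of the robot, y to its left, z up, the work surface at z = 0. Lengths are in m, angles in rad, forces in N, time in s.
With the tool pointing down it reaches from about 0.35 to 0.725 m from the base axis. Payload 4.3 kg.
Tool frame: the origin (TCP) lies midway between the tips of the shut fingers; the grasp point (between the pads) lies 19 mm behind it (env.grasp_offset is the distance from the TCP to the grasp point, in m); z points along the fingers, y is the line along which they close (so a half turn about z gives the same grasp; the last joint's range is limited). The gripper opens to 85 mm and grips with 20 to 120 N. Pads are 22 mm wide; open, the fingers measure 114 mm over their backs; the gripper's body (76 mm by 85 mm) begins 54 mm behind the grasp point. The pads swing forward as they close: fully open they stand 13 mm farther back than shut.
Start: joints at [-1.438, 0.377, 0.081, 1.274, 0, 1.46], TCP at [0.138, -0.558, 0.231] pointing down, gripper open.
Joint ranges: [-2.72, 2.72], [-0.84, 1.66], [-1.02, 1.22], [-1.77, 2.12], [-1.37, 1.28], [-3.14, 3.14]. Speed limits (rad/s): [2.57, 2.57, 3.14, 3.14, 3.14, 3.14].

INTERFACE

Orientations are given as [roll, pitch, yaw] about the fixed x, y, z axes, in that order (R = Rz(yaw) Ry(pitch) Rx(roll)).
In Python, from workcell import sensors, imaging, env gives the robot as it stands.
- The arm moves only by the tool play_rows, never from a script. Its argument "moves" is one flat list of numbers, 5 for each row, row after row: the shift along the tool's x, y, z in m, then the turn about the tool's z in degrees, then the opening, from -1 (shut) to 1 (fully open). A call has 1 to 12 rows; each row shifts and turns the commanded pose from where the row before left it, along the tool's axes as they then stand; what a row does not reach is not made up. A row lasts 1/8 s, in which the tool goes at most 62.5 mm and 10.7 degrees, less where a joint would pass 70% of its speed; a pose out of reach is approached as far as the arm can. A call is refused whole if a number of a shift passes 0.0625 or a number of a turn 10.7, either way. A call with a gripper value outside its range is refused whole. The fingers move at their own pace and stop on an object; the grip force is fixed at half the most. Time passes only in rows, so rows that do not move let the fingers close. It gives the time, the measured TCP pose, the force, the opening and the grip force at its end, in the units of the state.
- sensors.get_obs(): the state, without advancing time (a new reading comes with each control period).
- imaging.snapshot(name): name is "scene" or "top"; returns a dict with "img" (480x640x3 uint8, red, green, blue), "camera_matrix" (3x3 intrinsics, pixels), "R" (3x3) and "t" (3): a world point X has camera coordinates R X + t. Camera axes: x right, y down, z forward; pixel columns grow to the right and rows downward; lengths in m; the calibration is good to about 2 mm. A picture is of the moment at which its call begins. There is no depth.
- env.close_job(): hands the job in; it is judged then, once.
The state is a dict: "clock": time; "q": joint angles; "qd": joint speeds; "tau": joint torques, N m; "position": TCP position; "tcp_rot": TCP orientation; "force": force on the tool from outside, world axes, zero at the start; "ft_torque": the same for the moment, N m; "width": finger opening in m; "finger_force": force on a finger pad.
Only numpy, scipy, OpenCV 4.12 (cv2) and the standard library are available. Lean on these libraries where they do the work, as an engineer would, in place of code of your own. Each camera call takes 0.05 s, during which the arm holds its last target. There are 200 camera calls.

TASK

While the small aluminium tray stands on the bench, swing its hinged end gate down and out until it lies level with the tray floor. Then lift the tray by its bridge handle and, with the gate's edge held close above the open grey catch tray, tip it gate end first so that all three clamp plates slide out through the gate end and into the catch tray. Finally set the empty tray back down flat on the bench, let go of it, and leave the other things on the bench where they stand.

Things in the scene. Friction and masses are not known exactly. Their poses are not given: they have to be found in the camera images.
- tray: loose bare-aluminium gate tray, 0.5 kg empty: three walls and a hinged end gate. 162 long (x) x 96 wide (y), walls 3 mm, wall tops at 44, floor top at 10 above its underside, on 6 mm feet (75 mm from centre along x). Origin at centre of underside, z up, x to the gate end (starts towards world -y within 20 degrees). Smooth floor: clamps slide from 22 to 31 degrees of tilt, 40 is sure
- tray_handle (a point): centre of the dark flat bridge bar across the tray's middle, along tray y: 12 thick (tray x), 24 tall, 96 long, 97 mm above the underside, free below, on an upright 24 mm wide strap at each side wall. Above the balance point: grip across its 12 mm (fingers closing along tray x), so that tilting the tool tilts the tray
- gate (a joint): angle of the end gate, rad: 0 shut (upright), grows as its top swings out and down (to tray +x), 1.571 stop, level with the floor. Starts shut or slightly ajar; stiff hinge (0.04 N m), stays where left. Can be pushed out from inside by its tab with closed fingers, then pressed down; press lightly, over 7 N tips the tray
- tray_hinge (a point): middle of the gate's hinge line, at tray x +81 mm, 10 mm above the tray's underside; the line runs along the tray's y
- gate_edge (a point): middle of the gate's free edge, 57 mm from the hinge: the top when shut, the outer end of the chute when lowered. The gate is a 4 mm plate on the outer (+x) side of the hinge line, 83 wide and 35 tall above the hinge, with a central tab 44 wide on up to 57 mm (23 mm above the wall tops); the tab's last 8 mm is a 6 mm thick dark lip
- clamp_0: one of three loose dark steel slotted clamp plates, each 66 x 26 x 10 mm, about 90 g, lying flat on the gate tray's floor at the start, long side roughly along the tray; origin at the centre of its underside, x along its length
- clamp_1: one of three loose dark steel slotted clamp plates, each 66 x 26 x 10 mm, about 90 g, lying flat on the gate tray's floor at the start, long side roughly along the tray; origin at the centre of its underside, x along its length
- clamp_2: one of three loose dark steel slotted clamp plates, each 66 x 26 x 10 mm, about 90 g, lying flat on the gate tray's floor at the start, long side roughly along the tray; origin at the centre of its underside, x along its length
- catch: grey plastic open catch tray fixed to the bench, 140 (its x) x 180 (its y) mm outside, 45 tall, walls and floor 5 mm; origin at the centre of its underside; its y axis is roughly world y. Stands to the right of the gate tray, in front of the grey controller box (124 mm tall)
- film_can: bystander: black sample can 31 mm wide, 52 tall, origin under its centre
- post_b: bystander: optic on a black post with foot, 75 x 56 x 133 mm, origin under its centre
- lens_ring: bystander: lens in a black ring, 54 mm wide, 13 tall, origin under its centre
Not all that is in view belongs to the job. Leave any blue look-alike of the clamp_1 alone.

How it is judged:
On the way, in this order (a step that is already met when the one before it is completed fails the run):
1. the gate is lowered nearly level (over 1.3 rad) while the tray stands flat on the bench (value of joint gate above 1.3 rad and angle between tray's own z axis and vertical below 0.08 rad and height (world z) of tray between -0.006 and 0.008 m), for 0.2 s.
2. the tray is held off the bench, tipped gate end down by over 17 degrees, the gate's edge over the catch tray (angle between tray's own z axis and vertical above 0.3 rad and angle between tray's own x axis and vertical above 1.84 rad and height (world z) of tray above 0.05 m and value of joint gate above 1.2 rad and x of gate_edge in the frame of catch between -0.07 and 0.07 m and y of gate_edge in the frame of catch between -0.09 and 0.09 m), for 0.1 s.
3. all three clamps are in the catch tray (x of clamp_0 in the frame of catch between -0.066 and 0.066 m and y of clamp_0 in the frame of catch between -0.086 and 0.086 m and z of clamp_0 in the frame of catch between 0 and 0.045 m and x of clamp_1 in the frame of catch between -0.066 and 0.066 m and y of clamp_1 in the frame of catch between -0.086 and 0.086 m and z of clamp_1 in the frame of catch between 0 and 0.045 m and x of clamp_2 in the frame of catch between -0.066 and 0.066 m and y of clamp_2 in the frame of catch between -0.086 and 0.086 m and z of clamp_2 in the frame of catch between 0 and 0.045 m), for 0.2 s.
At the end, for the whole second after the job is handed in: All three clamps lie at rest inside the catch tray (centres within its walls, below its 45 mm rim); the gate tray stands flat on the bench (tilt under 0.08 rad, underside within 8 mm of the bench), at rest and not touching the catch tray. The gate may be left open (all of step 3 and angle between tray's own z axis and vertical below 0.08 rad and height (world z) of tray between -0.006 and 0.008 m and linear speed of each of tray, clamp_0, clamp_1, clamp_2 below 0.02 m/s and contact force between tray and catch below 0.1 N).
It fails at once if a clamp goes out over a wall of the gate tray instead of through the gate end ((x of clamp_0 in the frame of tray between -0.11 and 0.075 m and y of clamp_0 in the frame of tray between -0.08 and 0.08 m and z of clamp_0 in the frame of tray above 0.045 m) or (x of clamp_1 in the frame of tray between -0.11 and 0.075 m and y of clamp_1 in the frame of tray between -0.08 and 0.08 m and z of clamp_1 in the frame of tray above 0.045 m) or (x of clamp_2 in the frame of tray between -0.11 and 0.075 m and y of clamp_2 in the frame of tray between -0.08 and 0.08 m and z of clamp_2 in the frame of tray above 0.045 m)).
It fails at once if the tray is tipped with the gate's edge more than about 10 cm above the catch tray's rim (angle between tray's own z axis and vertical above 0.35 rad and height (world z) of gate_edge above 0.145 m).
It fails at once if a bystander is moved by more than 3 cm (distance of any of film_can, post_b, lens_ring from where it was at the start of the episode above 0.03 m).
It also fails if it takes over 64 s, if anything falls off the work surface, if the arm or the gripper's body presses on something with over 40 N, if the wrist force passes 120 N, or if a joint passes its speed limit or range.

## Working session

There is one attempt and no reset: what is moved stays moved. The work goes in short steps, Python scripts to look and compute and a tool call to move; the robot and the scene stay as the last step left them, time stands still between calls to the robot, and variables do not carry over. Pictures are saved under pics/ and viewed, at most 10 in all, crops included, and the job is handed in when it is done.

Besides the shell and the picture viewer there is one more tool, called after "Request:" as a command line: name --argument value ..., lists and objects as JSON in quotes. play_rows: Moves the arm, as the interface text tells. Its arguments: {"type":"object","properties":{"moves":{"type":"array"}},"required":["moves"]}

```bash
ls; mkdir -p pics; python3 - <<'E'
from workcell import sensors, imaging, env
import cv2
for n in ("scene","top"):
    s=imaging.snapshot(n); cv2.imwrite(f"pics/{n}0.png",s["img"][:,:,::-1]); print(n,s["camera_matrix"],s["R"],s["t"])
print(sensors.get_obs(),env.grasp_offset)
E
```

```text
pics
scene [[544.55526054   0.         324.82631007]
 [  0.         544.55526054 242.06630186]
 [  0.           0.           1.        ]] [[-0.83356181 -0.55236794  0.00802291]
 [-0.31284187  0.46003084 -0.83096425]
 [ 0.45530723 -0.69516997 -0.55626796]] [0.47384265 0.23668026 0.62506249]
top [[516.84696526   0.         326.39793235]
 [  0.         516.84696526 242.81327671]
 [  0.           0.           1.        ]] [[-2.61439243e-02 -9.99657757e-01 -9.29525482e-04]
 [-9.76262323e-01  2.57320363e-02 -2.15057523e-01]
 [ 2.15007840e-01 -4.71498690e-03 -9.76600941e-01]] [0.00629597 0.54616516 0.82060801]
{'clock': 0.1, 'q': array([-1.43828970e+00,  3.77996211e-01,  7.98060767e-02,  1.27437973e+00,
        3.20970181e-05,  1.46048855e+00]), 'qd': array([-0.00187378, -0.00105928,  0.0039425 , -0.00091248, -0.0006371 ,
        0.00036398]), 'tau': array([ 1.98308757e-03, -4.64692497e+01,  2.70582765e+01,  1.19459521e-02,
       -1.90845853e-04,  1.33973293e-05]), 'position': array([ 0.13818767, -0.55757469,  0.23046878]), 'tcp_rot': array([-3.13983342e+00, -2.27140774e-04,  2.42814173e-01]), 'force': array([-0.22948682,  0.12107884, -0.16748714]), 'ft_torque': array([ 0.01200612,  0.01270384, -0.02163143]), 'finger_force': 0.0, 'width': 0.08541168556454884} 0.0187
```

View pics/scene0.png

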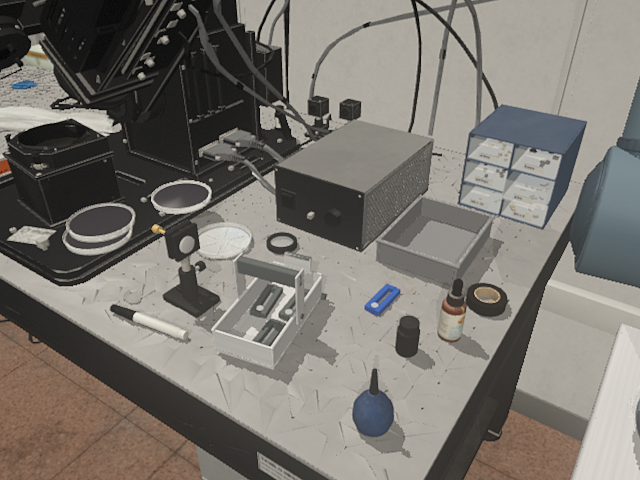

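View pics/top0.png

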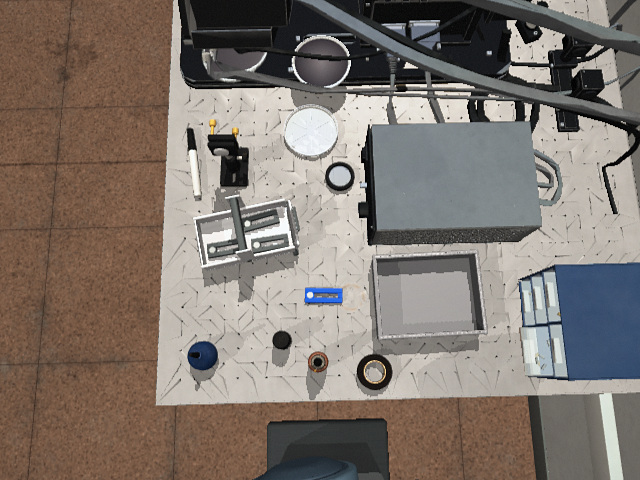

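Scene: the gate tray is at (268,310) in the scene view and (245,235) in the top view, gate to the right. The catch is at (435,240) scene and (428,295) top. The blue look-alike is at (323,296) top. Film can (282,340), post (232,165), lens ring (340,177).

```bash
python3 - <<'E'
import cv2
a=cv2.imread("pics/top0.png")[185:285,180:310]; b=cv2.imread("pics/scene0.png")[240:370,200:340]
cv2.imwrite("pics/c1.png",cv2.resize(a,None,fx=6,fy=6,interpolation=cv2.INTER_CUBIC))
cv2.imwrite("pics/c2.png",cv2.resize(b,None,fx=4.5,fy=4.5,interpolation=cv2.INTER_CUBIC))
E
```

```text
(no output)
```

View pics/c1.png

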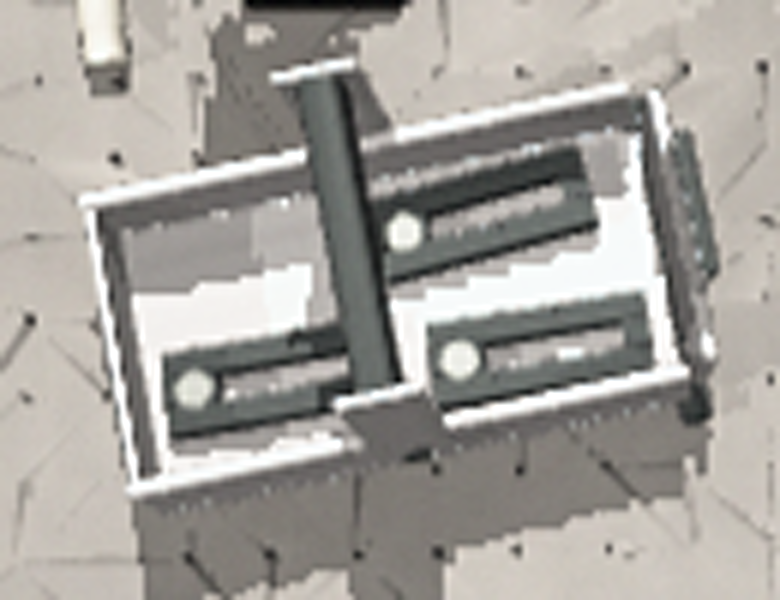

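View pics/c2.png

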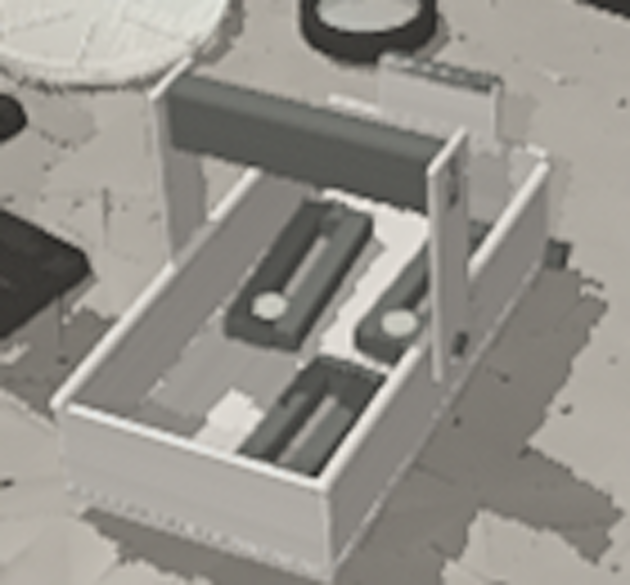

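Crops: tray upright, gate about shut with the dark lip at crop-1 (695,203). The dark handle bar runs from (325,85) to (375,385). Three dark clamps lie on the floor, none blue. Wall-top corners are at (85,200), (130,492), (688,372), (648,90).

```bash
cat > h.py <<'E'
import numpy as np, cv2
from workcell import sensors, imaging, env
from scipy.optimize import least_squares
from scipy.spatial.transform import Rotation as Ro
def back(s,px,z):
    d=s["R"].T@np.linalg.solve(s["camera_matrix"],[px[0],px[1],1.]); c=-s["R"].T@s["t"]
    return c+d*(z-c[2])/d[2]
def proj(s,X):
    p=s["camera_matrix"]@(s["R"]@np.asarray(X)+s["t"]); return p[:2]/p[2]
def tray2w(p,P):
    c,s_=np.cos(p[2]),np.sin(p[2]); P=np.asarray(P,float)
    return np.array([p[0]+c*P[0]-s_*P[1],p[1]+s_*P[0]+c*P[1],P[2]])
E
python3 - <<'E'
from h import *
t=imaging.snapshot("top"); sc=imaging.snapshot("scene")
C=lambda x,y:(180+x/6,185+y/6); S=lambda x,y:(200+x/4.5,240+y/4.5)
obs=[(t,C(83,198),(-.081,.048,.044)),(t,C(130,494),(-.081,-.048,.044)),(t,C(688,374),(.081,-.048,.044)),(t,C(650,88),(.081,.048,.044)),
(sc,S(55,402),(-.081,.048,.044)),(sc,S(330,488),(-.081,-.048,.044)),(sc,S(548,152),(.081,-.048,.044)),(sc,S(330,575),(-.081,-.048,.0))]
f=lambda p:np.concatenate([proj(s,tray2w(p,P))-px for s,px,P in obs])
p0=back(t,C(390,280),.044); r=least_squares(f,[p0[0],p0[1],-np.pi/2])
p=r.x;print(p,np.degrees(p[2]),r.fun.reshape(-1,2).round(1))
print("handle",tray2w(p,(0,0,.097)),"edge",tray2w(p,(.081,0,.067)))
for q in [(275,73),(355,65),(340,405),(438,385)]:print("straptop",back(t,C(*q),.109))
for q in [(672,130),(718,275)]:print("lip",back(t,C(*q),.067))
k=[back(t,q,.045) for q in [(372,255),(480,252),(486,334),(376,337)]]
print("catch",np.round(k,4),np.mean(k,0)); 
print("len",[np.linalg.norm(k[i]-k[i-1]) for i in range(4)])
for n,q,z in [("can",(282,338),.052),("post",(232,165),.03),("ring",(340,177),.013),("ctrl",(370,243),0.124),("ctrl",(372,125),.124)]:print(n,back(t,q,z))
for g in np.linspace(0,.4,5):
    print(g,[(proj(t,tray2w(p,(.081+.057*np.sin(g)+.0*np.cos(g),y,.010+.057*np.cos(g))))-np.array([180,185]))*6 for y in(.022,-.022)])
E
```

```text
[ 0.57323024  0.13315217 -1.38415424] -79.30619609594787 [[ 0.8 -2.9]
 [ 1.8  0.6]
 [ 1.4  1. ]
 [-3.1 -3.2]
 [-2.7 -2.3]
 [ 0.8 -0.8]
 [ 2.   2.6]
 [ 2.3  4. ]]
handle [0.57323024 0.13315217 0.097     ] edge [0.58826063 0.05355891 0.067     ]
straptop [0.61603467 0.15472792 0.109     ]
straptop [0.61773913 0.13293352 0.109     ]
straptop [0.52316037 0.1359681  0.109     ]
straptop [0.52791541 0.10989432 0.109     ]
lip [0.6094541  0.04928209 0.067     ]
lip [0.56647282 0.03678438 0.067     ]
catch [[ 0.5258 -0.0861  0.045 ]
 [ 0.5261 -0.2724  0.045 ]
 [ 0.3868 -0.2699  0.045 ]
 [ 0.3867 -0.0864  0.045 ]] [ 0.45634517 -0.17869115  0.045     ]
len [np.float64(0.1390826076756958), np.float64(0.1863548343001371), np.float64(0.13934935731240544), np.float64(0.18341816694291166)]
can [0.38888311 0.06938793 0.052     ]
post [0.70225183 0.15992891 0.03      ]
ring [ 0.68008876 -0.03662377  0.013     ]
ctrl [ 0.52981602 -0.07634906  0.124     ]
ctrl [ 0.72986144 -0.08853225  0.124     ]
0.0 [array([642.72655752, 129.31522907]), array([673.10410604, 275.56661076])]
0.1 [array([662.32443829, 125.55074618]), array([692.89038475, 271.67380082])]
0.2 [array([681.82846197, 122.39723583]), array([712.56230138, 268.30699621])]
0.30000000000000004 [array([701.00867501, 119.88970979]), array([731.88762318, 265.50408058])]
0.4 [array([719.64149471, 118.05411302]), array([750.64085002, 263.29493564])]
```

```bash
python3 - <<'E'
from h import *
t=imaging.snapshot("top"); sc=imaging.snapshot("scene")
C=lambda x,y:(180+x/6,185+y/6); S=lambda x,y:(200+x/4.5,240+y/4.5)
def obs(w,a,b,z): 
  return [(t,C(83,198),(-a,w,z+.044)),(t,C(130,494),(-a,-w,z+.044)),(t,C(688,374),(b,-w,z+.044)),(t,C(650,88),(b,w,z+.044)),
  (sc,S(55,402),(-a,w,z+.044)),(sc,S(330,488),(-a,-w,z+.044)),(sc,S(548,152),(b,-w,z+.044)),(sc,S(330,575),(-a,-w,z+.006)),
  (t,C(315,69),(0,.048,z+.109)),(t,C(388,395),(0,-.048,z+.109))]
f=lambda p:np.concatenate([proj(s,tray2w(p,P))-px for s,px,P in obs(p[3],p[4],p[5],p[6])])
r=least_squares(f,[.573,.133,-1.38,.045,.081,.081,0])
p=r.x;print(p,np.degrees(p[2]),r.fun.reshape(-1,2).round(1))
print("axes az",p[2]+np.pi/2)
for P in [(0,0,.097),(.05,0,.05),(.081,0,.01),(.111,0,.016)]: print(P,tray2w(p,P))
E
```

```text
[ 0.57101155  0.13327483 -1.37935063  0.04396975  0.08285485  0.08273655
  0.00144199] -79.03096953083707 [[-0.3  0.8]
 [ 0.2 -0.1]
 [ 1.8 -0.6]
 [-2.  -0.5]
 [ 0.4 -0.5]
 [-1.1 -0.9]
 [ 1.   0.9]
 [ 0.3  0.9]
 [ 0.7 -1. ]
 [-0.7  0.9]]
axes az 0.1914456974384715
(0, 0, 0.097) [0.57101155 0.13327483 0.097     ]
(0.05, 0, 0.05) [0.58052547 0.08418832 0.05      ]
(0.081, 0, 0.01) [0.5864241  0.05375469 0.01      ]
(0.111, 0, 0.016) [0.59213245 0.02430278 0.016     ]
```

Request:
play_rows --moves '[0,0,-0.04,2.9,-1,0.035,-0.034,0,0,-1,0.035,-0.034,0,0,-1,0.035,-0.034,0,0,-1,0.035,-0.034,0,0,-1,0.035,-0.034,0,0,-1,0.035,-0.034,0,0,-1,0.035,-0.034,0,0,-1,0.035,-0.034,0,0,-1,0.035,-0.034,0,0,-1,0.035,-0.034,0,0,-1,0.035,-0.034,0,0,-1]'

```text
clock: 1.8
position: [0.4455, -0.1161, 0.2714]
tcp_rot: [3.141, -0.0, 0.192]
force: [1.0, 0.4, 0.9]
width: -0.0002
finger_force: 0.0
```

Request:
play_rows --moves '[0.043,-0.043,0,0,-1,0.043,-0.043,0,0,-1,0.043,-0.043,0,0,-1,0.042,-0.042,0,0,-1,0,0,0.045,0,-1,0,0,0.045,0,-1,0,0,0.045,0,-1,0,0,0.045,0,-1,0,0,0.02,0,-1,0,0,0.014,0,-1,0,0,0,0,-1]'

```text
clock: 3.18
position: [0.5793, 0.083, 0.0566]
tcp_rot: [-3.141, 0.002, 0.192]
force: [-0.0, 0.5, 0.3]
width: -0.0001
finger_force: 0.0
```

```bash
python3 - <<'E'
from h import *
a=imaging.snapshot("top")["img"][185:285,200:330,::-1]; b=imaging.snapshot("scene")["img"][200:350,200:350,::-1]
a=cv2.resize(a,None,fx=4,fy=4,interpolation=2);b=cv2.resize(b,(400,400),interpolation=2)
o=np.zeros((400,800-0,3),np.uint8);a=cv2.resize(a,(400,308));o[:308,:400]=a;o[:,400:]=b;cv2.imwrite("pics/d1.png",o)
E
```

```text
(no output)
```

View pics/d1.png

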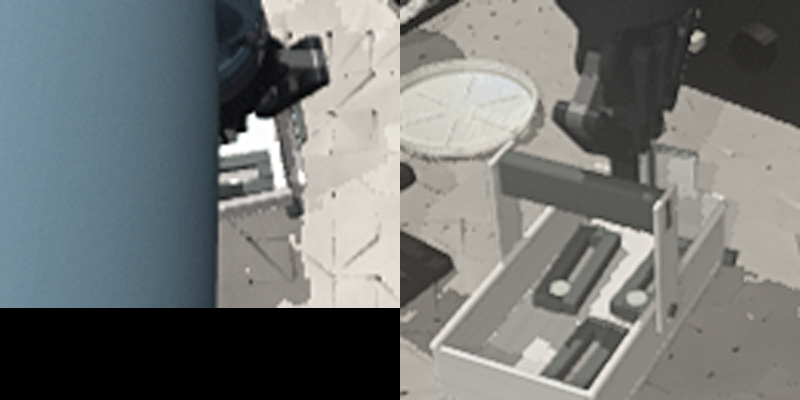

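Request:
play_rows --moves '[0,0.014,0.004,0,-1,0,0.014,0.004,0,-1,0,0.014,0.006,0,-1,0,0.014,0.006,0,-1,0,0,0,0,-1,0,0,0,0,-1]'

```text
clock: 4.03
position: [0.5904, 0.0278, 0.0371]
tcp_rot: [-3.142, 0.0, 0.192]
force: [-0.7, 0.0, -0.0]
width: 0.0002
finger_force: 0.0
```

```bash
python3 - <<'E'
from h import *
a=imaging.snapshot("top")["img"][185:285,200:330,::-1]; b=imaging.snapshot("scene")["img"][200:350,200:350,::-1]
a=cv2.resize(a,(400,308),interpolation=2);b=cv2.resize(b,(400,400),interpolation=2)
o=np.zeros((400,800,3),np.uint8);o[:308,:400]=a;o[:,400:]=b;cv2.imwrite("pics/d2.png",o)
E
```

```text
(no output)
```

View pics/d2.png

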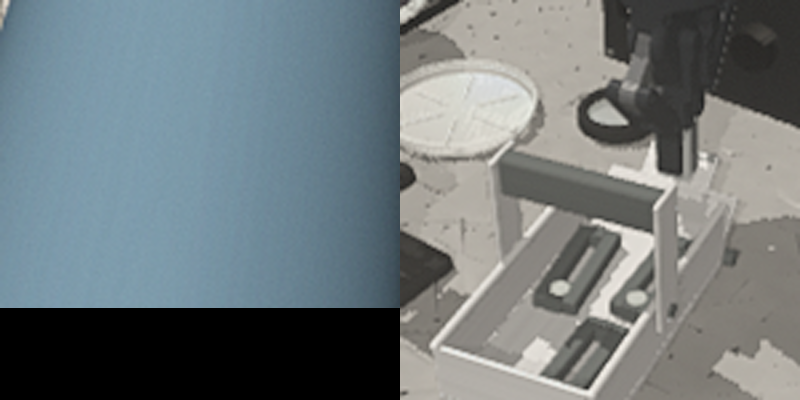

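The gate is swung well out, with the fingertips on the tab (scene crop 690,165) and the tray unmoved. Next I press it down.

Request:
play_rows --moves '[0,0.006,0.005,0,-1,0,0,0.005,0,-1,0,0,0.004,0,-1,0,0,0.004,0,-1,0,0,0.002,0,-1,0,0,0,0,-1,0,0,0,0,-1]'

```text
clock: 5.0
position: [0.5917, 0.0222, 0.0173]
tcp_rot: [-3.142, 0.0, 0.192]
force: [0.4, 0.1, -0.2]
width: 0.0001
finger_force: 0.0
```

```bash
python3 - <<'E'
from h import *
b=imaging.snapshot("scene")["img"][200:350,200:350,::-1]
b=cv2.resize(b,(600,600),interpolation=2);cv2.imwrite("pics/d3.png",b)
E
```

```text
(no output)
```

View pics/d3.png

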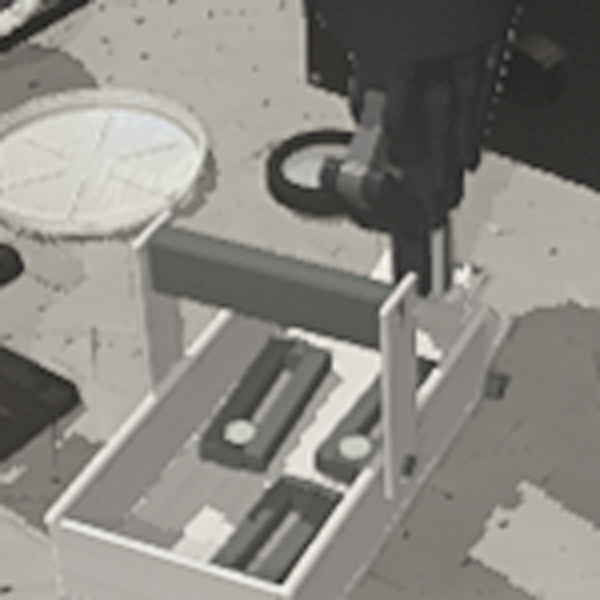

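Request:
play_rows --moves '[0,0.003,0.0015,0,-1,0,0.003,0.0015,0,-1,0,0,0.001,0,-1,0,0,0,0,-1,0,0,0,0,-1]'

```text
clock: 5.68
position: [0.5928, 0.0162, 0.0132]
tcp_rot: [3.142, 0.0, 0.192]
force: [-1.1, -0.3, 0.7]
width: 0.0002
finger_force: 0.0
```

Request:
play_rows --moves '[0,0,-0.05,0,-1,0,0,-0.06,0,-1,-0.005,-0.033,-0.06,0,0.5,-0.005,-0.033,-0.04,0,0.5,-0.005,-0.033,-0.04,0,0.5,0,0,-0.06,0,0.5,0,0,-0.06,0,0.5,0,0,-0.06,0,0.5,0,0,-0.06,0,0.5]'

```text
clock: 6.8
position: [0.5789, 0.111, 0.4734]
tcp_rot: [3.137, -0.03, 0.192]
force: [2.3, 0.6, 0.4]
width: 0.0643
finger_force: 0.0
```

```bash
python3 -c "
from h import *
o=sensors.get_obs();print(o['q'].round(3),o['position'].round(3),o['tcp_rot'].round(3))
cv2.imwrite('pics/e1.png',imaging.snapshot('scene')['img'][:,:,::-1])"
```

```text
[ 8.300e-02  5.630e-01  1.042e+00  2.019e+00 -1.000e-03  3.032e+00] [0.579 0.111 0.473] [ 3.137 -0.03   0.192]
```

Request:
play_rows --moves '[0,0,0,-10.6,0.5,0,0,0,-10.6,0.5,0,0,0,-10.6,0.5,0,0,0,-10.6,0.5,0,0,0,-10.6,0.5,0,0,0,-10.6,0.5,0,0,0,-10.6,0.5,0,0,0,-10.6,0.5,0,0,0,-10.6,0.5,0,0,0,-10.6,0.5,0,0,0,-10.6,0.5,0,0,0,-10.6,0.5]'

```text
clock: 8.35
position: [0.5795, 0.111, 0.4686]
tcp_rot: [3.126, 0.017, 2.418]
force: [-0.6, 0.5, -0.6]
width: 0.0638
finger_force: 0.0
```

Request:
play_rows --moves '[0,0,0,-10.6,0.5,0,0,0,-10.6,0.5,0,0,0,-10.6,0.5,0,0,0,-10.6,0.5,0,0,0,-10.4,0.5,0,0,0,0,0.5,0,0,-0.05,0,0.5,0,0,-0.05,0,0.5,0,0,-0.05,0,0.5]'

```text
clock: 9.48
position: [0.5615, 0.1083, 0.5411]
tcp_rot: [-3.126, 0.138, -2.952]
force: [-0.0, 0.3, 0.8]
width: 0.0641
finger_force: 0.0
```

```bash
python3 -c "
from h import *
o=sensors.get_obs();print(o['q'].round(3),o['position'].round(3),o['tcp_rot'].round(3));print(Ro.from_euler('xyz',o['tcp_rot']).as_matrix().round(3))"
```

```text
[ 0.08   0.537  1.219  2.114 -0.    -0.109] [0.562 0.108 0.541] [-3.126  0.138 -2.952]
[[-0.973 -0.187  0.138]
 [-0.187  0.982  0.011]
 [-0.137 -0.015 -0.99 ]]
```

Request:
play_rows --moves '[0,0,-0.06,0,0.5,0,0,-0.06,0,0.5,0,0,-0.06,0,0.5,0,0,-0.06,0,0.5]'

```text
clock: 9.98
position: [0.5003, 0.1015, 0.6415]
tcp_rot: [-3.106, 0.323, -2.947]
force: [-0.1, 0.0, 0.0]
width: 0.0637
finger_force: 0.0
```

```bash
cat > st.py <<'E'
from h import *
o=sensors.get_obs();print(o['clock'],o['q'].round(3),o['position'].round(3));M=Ro.from_euler('xyz',o['tcp_rot']).as_matrix();print(M.round(3).tolist(),'tilt',np.degrees(np.arccos(-M[2,2])))
E
python3 st.py
```

```text
9.975 [ 0.074  0.351  1.219  2.115  0.003 -0.114] [0.5   0.102 0.641]
[[-0.93, -0.182, 0.318], [-0.183, 0.983, 0.026], [-0.317, -0.034, -0.948]] tilt 18.600346307855784
```

Request:
play_rows --moves '[0,0.05,0,0,0.5,0,0.05,0,0,0.5,0,0,-0.06,0,0.5,0,0,-0.06,0,0.5,0,0,-0.06,0,0.5,0,0,-0.06,0,0.5]'

```text
clock: 10.72
position: [0.397, 0.1802, 0.7222]
tcp_rot: [-3.125, 0.5, -2.942]
force: [0.7, -0.0, -0.2]
width: 0.0642
finger_force: 0.0
```

```bash
python3 st.py
```

```text
10.725 [ 0.34   0.182  1.22   2.115 -0.083  0.123] [0.397 0.18  0.722]
[[-0.86, -0.191, 0.473], [-0.174, 0.981, 0.079], [-0.479, -0.014, -0.878]] tilt 28.655688815980707
```

Request:
play_rows --moves '[0,-0.03,-0.05,0,0.5,0,0,-0.06,0,0.5,0,0,-0.06,0,0.5,0,0,-0.06,0,0.5,0,0,-0.06,0,0.5,0,0,-0.06,0,0.5]'

```text
clock: 11.48
position: [0.2666, 0.1295, 0.8218]
tcp_rot: [-3.135, 0.77, -2.938]
force: [-0.0, 0.0, 0.3]
width: 0.0643
finger_force: 0.0
```

```bash
python3 st.py
```

```text
11.475 [ 0.357 -0.087  1.22   2.115 -0.113  0.11 ] [0.267 0.129 0.822]
[[-0.703, -0.198, 0.683], [-0.145, 0.98, 0.134], [-0.696, -0.005, -0.718]] tilt 44.10569108520069
```

Request:
play_rows --moves '[0,-0.03,-0.05,0,0.5,0,-0.03,-0.05,0,0.5,0,0,0,0,0.5]'

```text
clock: 11.85
position: [0.2233, 0.094, 0.8472]
tcp_rot: [-3.065, 0.861, -2.908]
force: [0.5, -0.3, -0.7]
width: 0.0641
finger_force: 0.0
```

```bash
python3 st.py; cat > pour.py <<'E'
from h import *
# plan: tool frame M at level grasp; tray axes: X=-toolY-ish
def plan(M,psi,edge,off):
    # off: grasp offset along bar; returns tray rot & handle pos for gate edge at `edge`
    X=M[:,1]*np.array([-1,-1,0]); X/=np.linalg.norm(X); Z=np.array([0,0,1.]); Y=np.cross(Z,X)
    Rt=np.c_[X,Y,Z]; k=M[:,2]; R2=Ro.from_rotvec(k*np.radians(psi)).as_matrix()@Rt
    org=np.asarray(edge)-R2@[.138,0,.010]
    return R2,org
E
python3 - <<'E'
from pour import *
o=sensors.get_obs();M=Ro.from_euler('xyz',o['tcp_rot']).as_matrix()
for psi in (40,50,60,70,80):
    R,org=plan(M,psi,(.45,-.16,.075),0)
    print(psi,"dip",np.degrees(np.arcsin(-R[2,0])).round(1),"tilt",np.degrees(np.arccos(R[2,2])).round(1),"roll y.z",R[2,1].round(2),"X",R[:,0].round(2),"handle",(org+R@[0,0,.097]).round(3))
    print({n:(org+R@np.array(P)).round(3).tolist() for n,P in dict(gl=(.116,.042,.006),gr=(.116,-.042,.006),h_l=(.081,.048,0),h_r=(.081,-.048,0),b_l=(-.081,.048,0),b_r=(-.081,-.048,0)).items()})
E
```

```text
11.85 [ 0.256 -0.184  1.22   2.115 -0.093  0.015] [0.223 0.094 0.847]
[[-0.634, -0.175, 0.753], [-0.151, 0.983, 0.101], [-0.759, -0.05, -0.65]] tilt 49.47582281558985
40 dip 29.5 tilt 30.1 roll y.z -0.09 X [-0.27 -0.83 -0.49] handle [ 0.483 -0.089  0.218]
{'gl': [0.497, -0.151, 0.078], 'gr': [0.416, -0.129, 0.086], 'h_l': [0.512, -0.12, 0.09], 'h_r': [0.42, -0.095, 0.099], 'b_l': [0.556, 0.014, 0.17], 'b_r': [0.464, 0.038, 0.179]}
50 dip 36.1 tilt 37.5 roll y.z -0.15 X [-0.37 -0.72 -0.59] handle [ 0.492 -0.113  0.225]
{'gl': [0.497, -0.156, 0.078], 'gr': [0.42, -0.127, 0.091], 'h_l': [0.516, -0.13, 0.093], 'h_r': [0.428, -0.096, 0.108], 'b_l': [0.576, -0.013, 0.189], 'b_r': [0.487, 0.02, 0.203]}
60 dip 41.9 tilt 44.7 roll y.z -0.22 X [-0.45 -0.59 -0.67] handle [ 0.499 -0.138  0.229]
{'gl': [0.497, -0.162, 0.078], 'gr': [0.424, -0.126, 0.096], 'h_l': [0.52, -0.14, 0.095], 'h_r': [0.435, -0.099, 0.116], 'b_l': [0.593, -0.045, 0.204], 'b_r': [0.509, -0.004, 0.225]}
70 dip 46.7 tilt 51.7 roll y.z -0.29 X [-0.53 -0.44 -0.73] handle [ 0.503 -0.164  0.229]
{'gl': [0.497, -0.168, 0.076], 'gr': [0.428, -0.127, 0.101], 'h_l': [0.522, -0.151, 0.096], 'h_r': [0.443, -0.104, 0.124], 'b_l': [0.607, -0.079, 0.214], 'b_r': [0.528, -0.032, 0.242]}
80 dip 49.9 tilt 58.5 roll y.z -0.38 X [-0.58 -0.28 -0.77] handle [ 0.503 -0.191  0.226]
{'gl': [0.496, -0.173, 0.074], 'gr': [0.432, -0.128, 0.106], 'h_l': [0.522, -0.162, 0.095], 'h_r': [0.45, -0.11, 0.131], 'b_l': [0.616, -0.116, 0.219], 'b_r': [0.544, -0.065, 0.255]}
```

```bash
cat > go.py <<'E'
from h import *
def togo(target,turn=0):
    o=sensors.get_obs();M=Ro.from_euler('xyz',o['tcp_rot']).as_matrix()
    M=M@Ro.from_euler('z',turn,degrees=True).as_matrix()
    d=M.T@(np.asarray(target)-o['position']);return M,d,np.linalg.norm(d)
E
python3 - <<'E'
from go import *
M,_,_=togo((0,0,0),3.8); k=M[:,2]; G=np.array([.571,.133,.098]); print(M.round(3))
T=G+.0187*k; pre=T-.12*k; print(T,pre,togo(pre,3.8)[1:],togo(T,3.8)[1:])
E
```

```text
[[-0.644 -0.132  0.753]
 [-0.085  0.991  0.101]
 [-0.76   0.001 -0.65 ]]
[0.58508836 0.13488923 0.08584932] [0.49468178 0.12276583 0.16382159] (array([ 0.34219869, -0.00790133,  0.65146129]), np.float64(0.7359104437695976)) (array([ 0.34219869, -0.00790133,  0.77146129]), np.float64(0.8439874941890756))
```

Request:
play_rows --moves '[0,0,0,3.8,0.5,0.0245,-0.0006,0.0465,0,0.5,0.0245,-0.0006,0.0465,0,0.5,0.0245,-0.0006,0.0465,0,0.5,0.0245,-0.0006,0.0465,0,0.5,0.0245,-0.0006,0.0465,0,0.5,0.0245,-0.0006,0.0465,0,0.5,0.0245,-0.0006,0.0465,0,0.5,0.0245,-0.0006,0.0465,0,0.5,0.0245,-0.0006,0.0465,0,0.5,0.0245,-0.0006,0.0465,0,0.5,0,0,0,0,0.5]'

```text
clock: 13.35
position: [0.3975, 0.1128, 0.3908]
tcp_rot: [3.141, 0.836, -3.007]
force: [-1.5, -0.9, -0.1]
width: 0.0642
finger_force: 0.0
```

```bash
python3 st.py;python3 - <<'E'
from go import *
M,_,_=togo((0,0,0)); k=M[:,2]; G=np.array([.571,.133,.098])
T=G+.0187*k; pre=T-.12*k; print(togo(pre)[1:],togo(T)[1:])
E
```

```text
13.35 [ 0.107 -0.681 -0.753  0.663  0.02  -0.018] [0.398 0.113 0.391]
[[-0.664, -0.134, 0.735], [-0.09, 0.991, 0.1], [-0.742, 0.0, -0.67]] tilt 47.90556852793693
(array([ 0.10022536, -0.00324946,  0.2245569 ]), np.float64(0.2459298379046323)) (array([ 0.10022536, -0.00324946,  0.3445569 ]), np.float64(0.3588525355386077))
```

Request:
play_rows --moves '[0.02,-0.0007,0.045,0,0.5,0.02,-0.0007,0.045,0,0.5,0.02,-0.0007,0.045,0,0.5,0.02,-0.0007,0.045,0,0.5,0.02,-0.0007,0.0445,0,0.5,0,0,0,0,0.5]'

```text
clock: 14.1
position: [0.5277, 0.1305, 0.2126]
tcp_rot: [-3.137, 0.81, -3.006]
force: [-0.0, -0.3, 0.0]
width: 0.0644
finger_force: 0.0
```

```bash
python3 st.py;python3 - <<'E'
from go import *
M,_,_=togo((0,0,0)); k=M[:,2]; G=np.array([.571,.133,.098])
T=G+.0187*k; print(togo(T)[1:])
b=imaging.snapshot("scene")["img"][150:370,180:400,::-1]
a=imaging.snapshot("top")["img"][140:340,170:370,::-1]
cv2.imwrite("pics/f1.png",np.hstack([cv2.resize(b,(400,400)),cv2.resize(a,(400,400))]))
E
```

```text
14.1 [ 0.123 -0.213 -1.012 -0.038  0.005 -0.009] [0.528 0.131 0.213]
[[-0.683, -0.132, 0.718], [-0.093, 0.991, 0.094], [-0.724, -0.003, -0.69]] tilt 46.40303436592679
(array([ 0.05318909, -0.00289194,  0.12902343]), np.float64(0.13958684415937203))
```

View pics/f1.png

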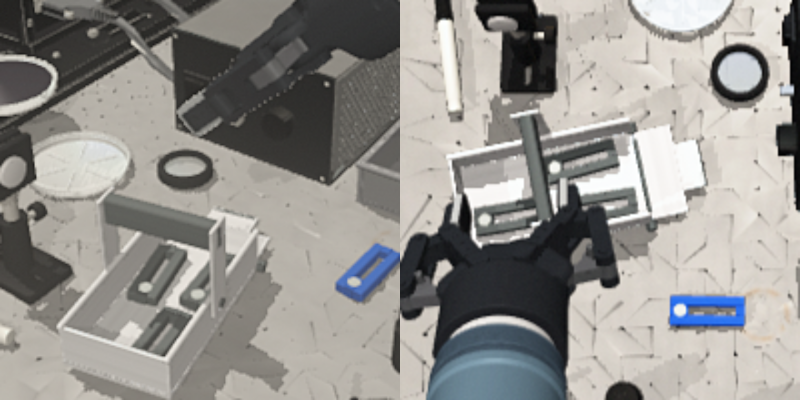

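Request:
play_rows --moves '[0.0265,-0.0015,0.02,0,0.5,0.0265,-0.0015,0.02,0,0.5,0,0,0.02,0,0.5,0,0,0,0,0.5]'

```text
clock: 14.7
position: [0.5554, 0.1353, 0.1597]
tcp_rot: [-3.133, 0.772, -3.005]
force: [-0.6, 0.6, 0.2]
width: 0.0639
finger_force: 0.0
```

```bash
python3 st.py;python3 - <<'E'
from go import *
M,_,_=togo((0,0,0)); k=M[:,2]; G=np.array([.571,.133,.098])
T=G+.0187*k; print(togo(T)[1:])
E
```

```text
14.7 [ 0.131 -0.043 -1.015 -0.173 -0.005 -0.004] [0.555 0.135 0.16 ]
[[-0.71, -0.13, 0.692], [-0.097, 0.992, 0.086], [-0.698, -0.006, -0.716]] tilt 44.24315180654788
(array([ 0.03223736, -0.00387375,  0.07349057]), np.float64(0.08034374403768782))
```

Request:
play_rows --moves '[0.025,-0.002,0.01,0,0.5,0.015,-0.002,0.02,0,0.5,0,0,0.015,0,0.5,0,0,0,0,0.5]'

```text
clock: 15.2
position: [0.5746, 0.1366, 0.1111]
tcp_rot: [-3.13, 0.739, -3.005]
force: [0.1, -0.3, 0.3]
width: 0.0642
finger_force: 0.0
```

```bash
python3 st.py;python3 - <<'E'
from go import *
M,_,_=togo((0,0,0)); k=M[:,2]; G=np.array([.571,.133,.098])
T=G+.0187*k; print(togo(T)[1:])
E
```

```text
15.2 [ 0.13   0.101 -1.013 -0.283 -0.007 -0.005] [0.575 0.137 0.111]
[[-0.732, -0.128, 0.669], [-0.1, 0.992, 0.08], [-0.674, -0.009, -0.739]] tilt 42.35986761369403
(array([ 0.01179257, -0.00296095,  0.02567228]), np.float64(0.028405945713349985))
```

Request:
play_rows --moves '[0.01,-0.003,0.012,0,0.5,0.007,0,0.013,0,0.5,0,0,0.002,0,0.5,0,0,0,0,0.5]'

```text
clock: 15.7
position: [0.586, 0.1357, 0.0837]
tcp_rot: [-3.129, 0.733, -3.005]
force: [0.6, -1.0, -0.7]
width: 0.0642
finger_force: 0.0
```

```bash
python3 st.py;python3 - <<'E'
from go import *
M,_,_=togo((0,0,0)); k=M[:,2]; G=np.array([.571,.133,.098])
T=G+.0187*k; print(togo(T)[1:])
b=imaging.snapshot("scene")["img"][150:370,180:400,::-1]
a=imaging.snapshot("top")["img"][140:340,170:370,::-1]
cv2.imwrite("pics/f2.png",np.hstack([cv2.resize(b,(400,400)),cv2.resize(a,(400,400))]))
E
```

```text
15.7 [ 0.124  0.186 -1.017 -0.365 -0.004 -0.009] [0.586 0.136 0.084]
[[-0.736, -0.128, 0.665], [-0.101, 0.992, 0.079], [-0.669, -0.009, -0.743]] tilt 42.010080210061346
(array([ 0.00174947, -0.00092127, -0.00207144]), np.float64(0.0028636080426849117))
```

View pics/f2.png

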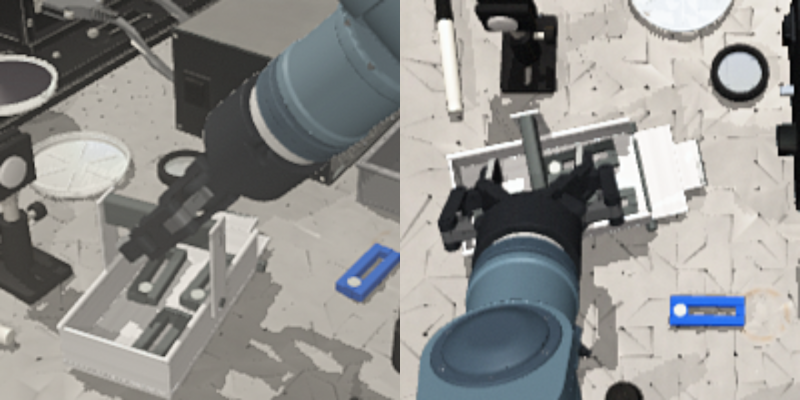

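Both fingers straddle the bar, and the gate lies level (top crop 680,165). Now I close the grip.

Request:
play_rows --moves '[0,0,0,0,-1,0,0,0,0,-1,0,0,0,0,-1,0,0,0,0,-1,0,0,0,0,-1,0,0,0,0,-1]'

```text
clock: 16.55
position: [0.5861, 0.1361, 0.0834]
tcp_rot: [-3.13, 0.733, -3.005]
force: [-2.7, 2.9, 3.5]
width: 0.0113
finger_force: 61.6
```

```bash
cat > att.py <<'E'
from go import *
M0=Ro.from_euler('xyz',[-3.13,.733,-3.005]).as_matrix(); T0=np.array([.5861,.1361,.0834])
X=-M0[:,1]*[1,1,0]; X/=np.linalg.norm(X); Rt=np.c_[X,np.cross([0,0,1],X),[0,0,1]]
org0=np.array([.571,.133,0.]); A=M0.T@Rt; b=M0.T@(org0-T0)   # tray in tool
def tray(M,T): return M@A, T+M@b
def pt(M,T,P): R,o=tray(M,T); return o+R@np.asarray(P)
def info(M,T):
    R,o=tray(M,T); print("dip %.1f tilt %.1f"%(np.degrees(np.arcsin(-R[2,0])),np.degrees(np.arccos(R[2,2]))),"edge",pt(M,T,(.138,0,.01)).round(3),"hl",pt(M,T,(.081,.045,0)).round(3),"bl",pt(M,T,(-.081,.045,0)).round(3),"X",R[:,0].round(2))
E
cat > plan.py <<'E'
from att import *
import sys
def now(): o=sensors.get_obs(); return Ro.from_euler('xyz',o['tcp_rot']).as_matrix(),o['position']
def step(M,T,edge,psi):
    M2=M@Ro.from_euler('z',psi,degrees=True).as_matrix()
    T2=np.asarray(edge)-M2@(b+A@[.138,0,.01]); return M2,T2,(M.T@(T2-T))
E
python3 - <<'E'
from plan import *
M,T=now(); info(M,T)
M1,T1,d=step(M,T,(.445,-.13,.20),0); print("level move",d.round(3),T1.round(3)); 
up=M.T@np.array([0,0,1]);print("up",up.round(3))
M,T=M1,T1
for psi in range(0,90,10):
    M2,T2,d=step(M1,T1,(.445,-.13,.085),psi); print(psi,T2.round(3)); info(M2,T2)
E
```

```text
dip 0.0 tilt 0.0 edge [ 0.589 -0.004  0.01 ] hl [ 0.626  0.058 -0.   ] bl [ 0.605  0.219 -0.   ] X [ 0.13 -0.99 -0.  ]
level move [-0.009 -0.108 -0.247] [0.442 0.01  0.273]
up [-0.669 -0.008 -0.743]
0 [0.442 0.01  0.158]
dip 0.0 tilt 0.0 edge [ 0.445 -0.13   0.085] hl [ 0.482 -0.068  0.075] bl [0.461 0.093 0.075] X [ 0.13 -0.99 -0.  ]
10 [ 0.461 -0.     0.174]
dip 6.7 tilt 6.7 edge [ 0.445 -0.13   0.085] hl [ 0.49  -0.072  0.081] bl [0.49  0.089 0.1  ] X [-0.   -0.99 -0.12]
20 [ 0.478 -0.015  0.188]
dip 13.3 tilt 13.4 edge [ 0.445 -0.13   0.085] hl [ 0.497 -0.078  0.087] bl [0.518 0.078 0.124] X [-0.13 -0.96 -0.23]
30 [ 0.494 -0.033  0.2  ]
dip 19.6 tilt 20.0 edge [ 0.445 -0.13   0.085] hl [ 0.503 -0.086  0.092] bl [0.545 0.061 0.146] X [-0.26 -0.91 -0.34]
40 [ 0.507 -0.054  0.209]
dip 25.6 tilt 26.5 edge [ 0.445 -0.13   0.085] hl [ 0.509 -0.095  0.096] bl [0.569 0.038 0.165] X [-0.37 -0.82 -0.43]
50 [ 0.517 -0.077  0.216]
dip 31.0 tilt 32.9 edge [ 0.445 -0.13   0.085] hl [ 0.513 -0.105  0.098] bl [0.59  0.01  0.182] X [-0.48 -0.71 -0.51]
60 [ 0.524 -0.102  0.219]
dip 35.6 tilt 39.1 edge [ 0.445 -0.13   0.085] hl [ 0.515 -0.116  0.099] bl [ 0.608 -0.022  0.194] X [-0.57 -0.58 -0.58]
70 [ 0.528 -0.129  0.22 ]
dip 39.2 tilt 45.2 edge [ 0.445 -0.13   0.085] hl [ 0.517 -0.127  0.1  ] bl [ 0.621 -0.057  0.202] X [-0.65 -0.43 -0.63]
80 [ 0.528 -0.155  0.217]
dip 41.5 tilt 51.0 edge [ 0.445 -0.13   0.085] hl [ 0.517 -0.137  0.098] bl [ 0.63  -0.094  0.206] X [-0.7  -0.27 -0.66]
```

Request:
play_rows --moves '[-0.014,0,-0.016,0,-1,-0.025,0,-0.028,0,-1,-0.025,0,-0.028,0,-1,-0.023,0,-0.025,0,-1,0.0088,-0.0254,-0.0177,0,-1,0.0088,-0.0254,-0.0177,0,-1,0.0088,-0.0254,-0.0177,0,-1,0.0088,-0.0254,-0.0177,0,-1,0,0,0,0,-1,0,0,0,0,-1]'

```text
clock: 17.8
position: [0.5235, 0.0269, 0.2401]
tcp_rot: [-3.131, 0.727, -3.007]
force: [-0.5, 0.3, -7.1]
width: 0.0111
finger_force: 60.1
```

```bash
python3 st.py; python3 - <<'E'
from plan import *
M,T=now(); info(M,T);o=sensors.get_obs();print(o['force'],o['width'],o['finger_force'])
for n in("top","scene"):
    s=imaging.snapshot(n);cv2.imwrite(f"pics/g_{n}.png",s["img"][:,:,::-1])
# where the handle should appear
M1=M@Ro.from_euler('z',25,degrees=True).as_matrix();info(M1,T)
T2=np.array([.445,-.13,.10])-M1@(b+A@[.138,0,.01]);print(T2,M1.T@(T2-T))
E
```

```text
17.8 [-0.192 -0.269 -0.885  0.253  0.204 -0.247] [0.523 0.027 0.24 ]
[[-0.741, -0.127, 0.66], [-0.1, 0.992, 0.078], [-0.664, -0.008, -0.747]] tilt 41.63806653712303
dip 0.0 tilt 0.4 edge [ 0.525 -0.113  0.167] hl [ 0.563 -0.051  0.156] bl [0.542 0.11  0.157] X [ 0.13 -0.99 -0.  ]
[-0.46240218  0.31846433 -7.10706628] 0.01106305889541695 60.08939266204834
dip 16.4 tilt 16.6 edge [ 0.481 -0.08   0.131] hl [ 0.537 -0.032  0.136] bl [0.569 0.12  0.181] X [-0.2  -0.94 -0.28]
[ 0.48710589 -0.0233359   0.20877546] [ 0.02880838 -0.06302372 -0.00455189]
```

Request:
play_rows --moves '[0,0,0,5,-1,0,0,0,5,-1,0,0,0,5,-1,0,0,0,5,-1,0,0,0,5,-1,0.0096,-0.021,-0.0015,0,-1,0.0096,-0.021,-0.0015,0,-1,0.0096,-0.021,-0.0015,0,-1,0,0,0,0,-1,0,0,0,0,-1]'

```text
clock: 19.15
position: [0.49, -0.0229, 0.212]
tcp_rot: [2.788, 0.656, 2.717]
force: [1.3, 0.2, -8.0]
width: 0.0107
finger_force: 60.2
```

```bash
python3 st.py; cat > rows.py <<'E'
from plan import *
def sched(edge,psis):
    M,T=now(); info(M,T)
    for p in psis:
        M2,T2,d=step(M,T,edge,p); print("row",d.round(4).tolist(),p); info(M2,T2); M,T=M2,T2
E
python3 -c "
from rows import *
sched((.448,-.13,.085),[0,5,5,5,5,5,5,5,5,5])
for n in('top','scene'):
    s=imaging.snapshot(n);cv2.imwrite(f'pics/g1_{n}.png',s['img'][:,:,::-1])
"
```

```text
19.15 [-0.388 -0.306 -0.981  0.229  0.331  0.031] [ 0.49  -0.023  0.212]
[[-0.722, 0.194, 0.664], [0.327, 0.942, 0.079], [-0.61, 0.274, -0.743]] tilt 41.98939129297214
dip 16.4 tilt 16.6 edge [ 0.449 -0.13   0.103] hl [ 0.504 -0.082  0.108] bl [0.536 0.07  0.153] X [-0.19 -0.94 -0.28]
row [0.0115, -0.0054, 0.0129] 0
dip 16.4 tilt 16.6 edge [ 0.448 -0.13   0.085] hl [ 0.503 -0.082  0.09 ] bl [0.535 0.07  0.135] X [-0.19 -0.94 -0.28]
row [-0.0118, -0.0059, 0.0] 5
dip 19.5 tilt 19.9 edge [ 0.448 -0.13   0.085] hl [ 0.506 -0.086  0.092] bl [0.548 0.061 0.146] X [-0.26 -0.91 -0.33]
row [-0.0118, -0.0059, -0.0] 5
dip 22.6 tilt 23.2 edge [ 0.448 -0.13   0.085] hl [ 0.509 -0.09   0.094] bl [0.56  0.05  0.156] X [-0.32 -0.87 -0.38]
row [-0.0118, -0.0059, 0.0] 5
dip 25.5 tilt 26.4 edge [ 0.448 -0.13   0.085] hl [ 0.512 -0.095  0.096] bl [0.572 0.038 0.165] X [-0.37 -0.82 -0.43]
row [-0.0118, -0.0059, -0.0] 5
dip 28.3 tilt 29.6 edge [ 0.448 -0.13   0.085] hl [ 0.514 -0.1    0.097] bl [0.583 0.025 0.174] X [-0.43 -0.77 -0.47]
row [-0.0118, -0.0059, 0.0] 5
dip 30.9 tilt 32.8 edge [ 0.448 -0.13   0.085] hl [ 0.516 -0.105  0.098] bl [0.593 0.01  0.181] X [-0.48 -0.71 -0.51]
row [-0.0118, -0.0059, -0.0] 5
dip 33.3 tilt 35.9 edge [ 0.448 -0.13   0.085] hl [ 0.517 -0.11   0.099] bl [ 0.603 -0.005  0.188] X [-0.53 -0.65 -0.55]
row [-0.0118, -0.0059, 0.0] 5
dip 35.5 tilt 39.0 edge [ 0.448 -0.13   0.085] hl [ 0.518 -0.116  0.099] bl [ 0.611 -0.022  0.194] X [-0.57 -0.58 -0.58]
row [-0.0118, -0.0059, -0.0] 5
dip 37.5 tilt 42.1 edge [ 0.448 -0.13   0.085] hl [ 0.519 -0.121  0.1  ] bl [ 0.618 -0.039  0.198] X [-0.61 -0.51 -0.61]
row [-0.0118, -0.0059, 0.0] 5
dip 39.2 tilt 45.1 edge [ 0.448 -0.13   0.085] hl [ 0.52  -0.127  0.1  ] bl [ 0.624 -0.057  0.202] X [-0.65 -0.43 -0.63]
```

Request:
play_rows --moves '[0.0025,-0.002,0.013,0,-1,0.0025,-0.002,0.013,0,-1,-0.0118,-0.0059,0,5,-1,-0.0118,-0.0059,0,5,-1,-0.0118,-0.0059,0,5,-1,0,0,0,0,-1,0,0,0,0,-1,0,0,0,0,-1,0,0,0,0,-1]'

```text
clock: 20.38
position: [0.5223, -0.0534, 0.2029]
tcp_rot: [2.625, 0.544, 2.429]
force: [-0.3, -0.5, -7.1]
width: 0.0114
finger_force: 60.2
```

Request:
play_rows --moves '[-0.0118,-0.0059,0,5,-1,0,0,0,0,-1,0,0,0,0,-1,-0.0118,-0.0059,0,5,-1,0,0,0,0,-1,0,0,0,0,-1,-0.0118,-0.0059,0,5,-1,0,0,0,0,-1,0,0,0,0,-1,0,0,0,0,-1]'

```text
clock: 21.62
position: [0.5362, -0.089, 0.2116]
tcp_rot: [2.512, 0.401, 2.182]
force: [-2.9, 2.5, -4.1]
width: 0.0114
finger_force: 60.8
```

```bash
python3 st.py; python3 -c "
from rows import *
sched((.462,-.13,.08),[0])
t=imaging.snapshot('top')['img'][:,:,::-1];s=imaging.snapshot('scene')['img'][:,:,::-1]
cv2.imwrite('pics/h1.png',np.hstack([cv2.resize(t[180:380,220:520],(400,267)),cv2.resize(s[160:310,290:515],(400,267))]))
"
```

```text
21.625 [-0.514 -0.151 -0.868  0.227  0.407  0.446] [ 0.536 -0.089  0.212]
[[-0.528, 0.529, 0.664], [0.754, 0.652, 0.08], [-0.391, 0.542, -0.744]] tilt 41.94747700523016
dip 33.3 tilt 36.0 edge [ 0.46  -0.129  0.079] hl [ 0.53  -0.11   0.093] bl [ 0.615 -0.005  0.182] X [-0.53 -0.65 -0.55]
row [-0.0017, 0.0011, 0.0002] 0
dip 33.3 tilt 36.0 edge [ 0.462 -0.13   0.08 ] hl [ 0.531 -0.11   0.094] bl [ 0.617 -0.005  0.183] X [-0.53 -0.65 -0.55]
```

Request:
play_rows --moves '[0,0,0,0,-1,0,0,0,0,-1,0,0,0,0,-1,0,0,0,0,-1]'

```text
clock: 22.22
position: [0.5363, -0.0892, 0.2116]
tcp_rot: [2.511, 0.401, 2.181]
force: [-5.0, 3.1, -4.0]
width: 0.0108
finger_force: 60.9
```

```bash
python3 - <<'E'
from h import *
o=sensors.get_obs();print(o['force'])
t=imaging.snapshot('top');s=imaging.snapshot('scene')
a=t['img'][240:350,340:500,::-1];b=s['img'][180:310,340:515,::-1]
cv2.imwrite('pics/h2.png',np.hstack([cv2.resize(a,(400,300),interpolation=2),cv2.resize(b,(400,300),interpolation=2)]))
# dark blobs seen inside catch
for im,n in((t,'top'),(s,'scene')):
    q=np.array([proj(im,(x,y,.006)) for x,y in((.395,-.09),(.52,-.09),(.52,-.265),(.395,-.265))]).astype(np.int32)
    m=np.zeros((480,640),np.uint8);cv2.fillPoly(m,[q],255)
    d=((im['img'].max(2)<85)&(m>0)).astype(np.uint8)
    k,l,st,c=cv2.connectedComponentsWithStats(d);print(n,[(st[i].tolist(),c[i].round().tolist()) for i in range(1,k) if st[i,4]>25])
E
```

```text
[-4.98691857  3.07006055 -3.9627782 ]
top [([374, 260, 75, 68, 1557], [400.0, 278.0]), ([374, 297, 4, 36, 45], [376.0, 315.0]), ([391, 317, 6, 16, 59], [393.0, 326.0]), ([443, 325, 32, 7, 140], [457.0, 328.0])]
scene [([437, 233, 6, 17, 57], [439.0, 241.0]), ([447, 233, 21, 13, 86], [455.0, 239.0]), ([397, 238, 20, 9, 56], [407.0, 242.0]), ([410, 241, 14, 8, 39], [417.0, 245.0])]
```

Request:
play_rows --moves '[0.0048,-0.0042,-0.011,0,-1,0,0,0,0,-1,0,0,0,0,-1]'

```text
clock: 22.7
position: [0.5252, -0.0906, 0.217]
tcp_rot: [2.51, 0.404, 2.18]
force: [0.2, -0.1, -5.0]
width: 0.0111
finger_force: 60.3
```

```bash
python3 - <<'E'
from h import *
o=sensors.get_obs();print(o['force'],o['ft_torque'])
t=imaging.snapshot('top')['img'][:,:,::-1];s=imaging.snapshot('scene')['img'][:,:,::-1]
cv2.imwrite('pics/h3.png',np.hstack([cv2.resize(t[170:350,300:500],(400,360),interpolation=2),cv2.resize(s[150:330,315:515],(400,360),interpolation=2)]))
E
```

```text
[ 0.21135645 -0.12771513 -4.9693751 ] [-0.30210389  1.13929406 -0.04566614]
```

View pics/h3.png

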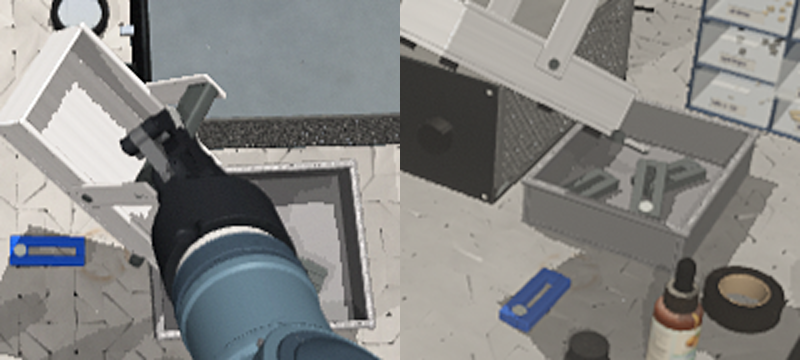

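Three dark clamps lie in the catch (right crop at 595,182, 650,185 and 685,178), and the wrist reads about 5 N, an empty tray. Now I tilt back.

```bash
python3 - <<'E'
from rows import *
sched((.45,-.122,.10),[0]+[-6]*6)
E
```

```text
dip 33.3 tilt 35.9 edge [ 0.449 -0.131  0.084] hl [ 0.519 -0.111  0.098] bl [ 0.604 -0.006  0.187] X [-0.53 -0.65 -0.55]
row [-0.0001, 0.0148, -0.011] 0
dip 33.3 tilt 35.9 edge [ 0.45  -0.122  0.1  ] hl [ 0.519 -0.102  0.114] bl [0.605 0.003 0.203] X [-0.53 -0.65 -0.55]
row [0.0148, 0.0057, 0.0] -6
dip 30.4 tilt 32.1 edge [ 0.45  -0.122  0.1  ] hl [ 0.517 -0.096  0.113] bl [0.594 0.021 0.195] X [-0.47 -0.72 -0.51]
row [0.0148, 0.0057, 0.0] -6
dip 27.2 tilt 28.3 edge [ 0.45  -0.122  0.1  ] hl [ 0.515 -0.09   0.111] bl [0.581 0.038 0.185] X [-0.41 -0.79 -0.46]
row [0.0148, 0.0057, 0.0] -6
dip 23.7 tilt 24.4 edge [ 0.45  -0.122  0.1  ] hl [ 0.512 -0.084  0.11 ] bl [0.567 0.053 0.175] X [-0.34 -0.85 -0.4 ]
row [0.0148, 0.0057, -0.0] -6
dip 20.1 tilt 20.5 edge [ 0.45  -0.122  0.1  ] hl [ 0.509 -0.079  0.107] bl [0.553 0.067 0.163] X [-0.27 -0.9  -0.34]
row [0.0148, 0.0057, 0.0] -6
dip 16.4 tilt 16.6 edge [ 0.45  -0.122  0.1  ] hl [ 0.505 -0.074  0.105] bl [0.537 0.078 0.15 ] X [-0.2  -0.94 -0.28]
row [0.0148, 0.0057, 0.0] -6
dip 12.5 tilt 12.6 edge [ 0.45  -0.122  0.1  ] hl [ 0.501 -0.07   0.102] bl [0.521 0.087 0.137] X [-0.12 -0.97 -0.22]
```

Request:
play_rows --moves '[0,0.0148,-0.011,0,-1,0.0148,0.0057,0,-6,-1,0.0148,0.0057,0,-6,-1,0.0148,0.0057,0,-6,-1,0.0148,0.0057,0,-6,-1,0.0148,0.0057,0,-6,-1,0.0148,0.0057,0,-6,-1,0,0,0,0,-1]'

```text
clock: 23.8
position: [0.4824, -0.004, 0.203]
tcp_rot: [2.867, 0.687, 2.843]
force: [-0.1, -0.7, -4.5]
width: 0.0111
finger_force: 60.4
```

```bash
python3 st.py; python3 - <<'E'
from rows import *
M,T=now();info(M,T)
d=np.array([.59,.13,.21])-T; print("to far",(M.T@d).round(4))
print("turn needed", np.degrees(np.arctan2(M[2,1],M[2,0])))
E
```

```text
23.8 [-0.334 -0.321 -1.019  0.194  0.297 -0.029] [ 0.482 -0.004  0.203]
[[-0.739, 0.118, 0.663], [0.227, 0.971, 0.08], [-0.634, 0.21, -0.744]] tilt 41.93059075461502
dip 12.6 tilt 12.7 edge [ 0.451 -0.121  0.101] hl [ 0.502 -0.069  0.103] bl [0.521 0.088 0.138] X [-0.12 -0.97 -0.22]
to far [-0.0535  0.1443  0.0769]
turn needed 161.71023095572681
```

Request:
play_rows --moves '[-0.0134,0.0361,0.0192,0,-1,-0.0134,0.0361,0.0192,0,-1,-0.0134,0.0361,0.0192,0,-1,-0.0134,0.0361,0.0192,0,-1,0,0,0,-6.3,-1,0,0,0,-6.3,-1,0,0,0,-6.4,-1,0,0,0,0,-1,0,0,0,0,-1]'

```text
clock: 24.92
position: [0.5898, 0.1294, 0.2091]
tcp_rot: [-3.132, 0.73, -3.009]
force: [-0.5, -0.1, -5.1]
width: 0.0109
finger_force: 60.6
```

```bash
python3 st.py; python3 - <<'E'
from rows import *
M,T=now();info(M,T)
d=np.array([.586,.136,.096])-T; print("to",(M.T@d).round(4))
for n in("top","scene"):
    s=imaging.snapshot(n);cv2.imwrite(f"pics/k_{n}.png",s["img"][:,:,::-1])
# straight-edge measurement in the scene: long lower tray edge direction would show roll
E
```

```text
24.925 [ 0.107 -0.053 -0.818  0.075  0.008 -0.02 ] [0.59  0.129 0.209]
[[-0.738, -0.127, 0.662], [-0.099, 0.992, 0.079], [-0.667, -0.007, -0.745]] tilt 41.839105661950384
dip 0.1 tilt 0.2 edge [ 0.592 -0.01   0.135] hl [0.629 0.052 0.125] bl [0.609 0.213 0.126] X [ 0.13 -0.99 -0.  ]
to [0.0776 0.0078 0.0822]
```

Request:
play_rows --moves '[0.0194,0.002,0.0205,0,-1,0.0194,0.002,0.0205,0,-1,0.0194,0.002,0.0205,0,-1,0.0194,0.002,0.0205,0,-1,0.0033,0,0.0037,0,-1,0.0027,0,0.003,0,-1,0,0,0,0,-1]'

```text
clock: 25.9
position: [0.5871, 0.1361, 0.089]
tcp_rot: [-3.13, 0.733, -3.005]
force: [-0.0, -0.3, -4.3]
width: 0.0113
finger_force: 60.6
```

```bash
python3 st.py
```

```text
25.9 [ 0.125  0.174 -1.008 -0.345 -0.004 -0.009] [0.587 0.136 0.089]
[[-0.736, -0.128, 0.665], [-0.101, 0.992, 0.079], [-0.669, -0.009, -0.743]] tilt 42.01086287870686
```

Lower the last 5–6 mm.

Request:
play_rows --moves '[0.0013,0,0.0015,0,-1,0.0013,0,0.0015,0,-1,0.0009,0,0.001,0,-1,0,0,0,0,-1,0,0,0,0,-1]'

```text
clock: 26.52
position: [0.5874, 0.1359, 0.0838]
tcp_rot: [-3.13, 0.734, -3.006]
force: [-2.7, -2.5, 3.4]
width: 0.0114
finger_force: 62.1
```

Request:
play_rows --moves '[0,0,0,0,0.5,0,0,0,0,0.5,0,0,0,0,0.5,0,0,0,0,0.5,0,0,-0.02,0,0.5,0,0,-0.04,0,0.5,0,0,-0.05,0,0.5,0,0,-0.05,0,0.5,0,0,-0.05,0,0.5,0,0,-0.05,0,0.5,0,0,0,0,0.5]'

```text
clock: 27.9
position: [0.4193, 0.1172, 0.2844]
tcp_rot: [-3.129, 0.732, -3.005]
force: [1.5, 1.0, -0.5]
width: 0.064
finger_force: 0.0
```

```bash
python3 st.py; python3 - <<'E'
from h import *
t=imaging.snapshot('top');cv2.imwrite('pics/z.png',t['img'][:,:,::-1])
a=cv2.imread('pics/top0.png');b=t['img'][:,:,::-1]
d=np.abs(a.astype(int)-b).max(2)
for n,(x,y) in dict(can=(282,340),post=(232,165),ring=(340,177),blue=(323,296)).items(): print(n,(d[y-18:y+18,x-18:x+18]>40).mean().round(3))
# bar edges and tray blob: tray pose check with bright wall pixels vs predicted corners
p=[.571,.133,-1.44]
print([proj(t,tray2w(p,P)).round().tolist() for P in((-.081,.045,.044),(-.081,-.045,.044),(.081,.045,.044),(.081,-.045,.044))])
q=np.array([proj(t,(x,y,.006)) for x,y in((.392,-.09),(.522,-.09),(.522,-.268),(.392,-.268))]).astype(np.int32)
m=np.zeros((480,640),np.uint8);cv2.fillPoly(m,[q],1)
k,l,st,c=cv2.connectedComponentsWithStats(((b.max(2)<85)&(m>0)).astype(np.uint8));print([(st[i].tolist(),back(t,c[i],.015).round(3).tolist()) for i in range(1,k) if st[i,4]>30])
E
```

```text
27.9 [ 0.135 -0.533 -0.902  0.47  -0.011 -0.002] [0.419 0.117 0.284]
[[-0.737, -0.128, 0.664], [-0.101, 0.992, 0.079], [-0.669, -0.009, -0.744]] tilt 41.96093244792102
can 0.35
post 0.0
ring 0.0
blue 0.0
[[196.0, 215.0], [201.0, 265.0], [287.0, 201.0], [295.0, 251.0]]
[([421, 259, 30, 2, 35], [0.521, -0.199, 0.015]), ([469, 258, 9, 72, 157], [0.468, -0.263, 0.015]), ([372, 261, 6, 74, 85], [0.453, -0.09, 0.015]), ([377, 260, 45, 26, 306], [0.505, -0.136, 0.015]), ([420, 294, 14, 9, 45], [0.453, -0.182, 0.015]), ([432, 299, 26, 19, 96], [0.436, -0.209, 0.015])]
```

```bash
python3 - <<'E'
from h import *
s=imaging.snapshot('scene')['img'][:,:,::-1];a=cv2.imread('pics/scene0.png');f=cv2.imread('pics/f2.png')
d=np.abs(a.astype(int)-s).max(2)
print("can",(d[318:355,395:420]>40).mean(),"post",(d[230:310,165:215]>40).mean())
# tray shift near rear corner vs start
r=cv2.matchTemplate(s.copy(),a[300:360,205:280].copy(),cv2.TM_CCOEFF_NORMED);print(cv2.minMaxLoc(r))
r=cv2.matchTemplate(s.copy(),a[250:285,230:262].copy(),cv2.TM_CCOEFF_NORMED);print(cv2.minMaxLoc(r))
E
```

```text
can 0.0 post 0.0
(-0.45872506499290466, 0.4536093771457672, (456, 46), (203, 298))
(-0.7421748638153076, 0.9653074145317078, (5, 217), (231, 249))
```

```bash
python3 -c "
from workcell import env
print(env.close_job())"
```

```text
the job is handed in; nothing more can be done
None
```

I lowered the gate, tipped all three clamps into the catch tray, set the empty tray back flat on the bench, released it and handed the job in (27.9 s on the clock, no verdict returned); while tipping, something, probably the controller box, pushed on the tray with about 6 N until I backed it off.

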